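# Put the wooden turner away in its slot

## Task

The broad wooden turner has been pushed handle-first under the low shelf riser, with only its blade showing. Pull it right out from under the riser, then slide it flat, blade first, into the holder with the wide slot until it is fully home, handle sticking out, and let go. Leave everything else on the counter where it stands.

Things in the scene. Friction and masses are not known exactly. Their poses are not given: they have to be found in the camera images.
- turner: Pale wooden turner, 200 mm long, lying flat. Origin: at the neck (handle meets blade), on the underside; +x to the blade's tip, z up. Handle: x -100 to 0, 26 wide, z 0 to 20, rests on the counter. Blade: x 0 to 100, 56 wide, z 7.5 to 12.5; last 12 mm 46 wide, 3 thick. About 70 g, balances 15 mm behind the neck. At first the handle is under the riser; 80 to 100 mm of blade sticks out
- turner_neck (a point): On the turner's centre line at the neck, mid-thickness (x 0, z 10 in its frame). The handle's shoulder here stops against the holder's face when fully home.
- turner_tip (a point): Middle of the blade's front edge (x 100, z 10 mm in the turner's frame).
- turner_end (a point): Free end of the handle (x -100, z 10 mm in the turner's frame).
- riser: Low fixed shelf: wooden board 160 deep (x), 300 long (y), top at 75 mm, underside at 60 mm, on a steel leg panel (15 thick) at each end (y +-140). Origin: centre of its footprint on the counter. Its front edge is at own x = -80 mm; own -x is the way out. A mug stands on it
- wide_holder: Fixed wooden block 115 long (x), 92 wide, 53 high, the broader of two. Origin: centre of its footprint. Mouth in the face at own x = -57.5 mm; the turner goes in along own +x. Slot horizontal, 64 wide, 11 high (30 to 41 mm above the counter), 105 deep. Two lips (14 wide, 12 thick) along the sides are its ceiling, the middle 36 mm is open above
- wide_holder_slot (a point): Centre of the wide slot's mouth, 35.5 mm above the counter, own +x pointing into the slot.
- narrow_holder: Fixed wooden block like the other but 64 wide, its slot only 36 wide, too narrow for the turner: stays empty. It and the wide holder may swap places. Origin: centre of its footprint; mouth at own x = -57.5 mm
- mug: White mug, 76 across and 85 high, standing on the riser. Origin: centre of its foot. Bystander.
- spreader: Small narrow wooden spreader, 160 long, 26 wide, lying on the counter. Origin: middle of its underside. Bystander.
- jar: Glass jar with steel cap, 72 across, 110 high. Origin: centre of its foot. Bystander.
- mill: Turned wooden pepper mill, 54 across, 155 high. Origin: centre of its foot. Bystander.
- bowl: Blue bowl, 130 across, 55 high. Origin: centre of its foot. Bystander.
- ramekin: White ramekin, 80 across, 45 high. Origin: centre of its foot. Bystander.
There are look-alikes about, which are no part of the job. What is shaped like the turner but green or yellow is not meant.

How it is judged:
By the outcome, as a careful person would: the job done as asked, in the order asked, and still so for the second after the job is handed in, with the robot touching nothing.
It also fails if it takes over 70 s, if anything falls off the work surface, if the arm or the gripper's body presses on something with over 40 N, if the wrist force passes 120 N, or if a joint passes its speed limit or range.

## Robot

A 7-joint arm with a two-finger parallel gripper is mounted at the origin on the work surface. World frame = base frame: x ahead of the robot, y to its left, z up, the work surface at z = 0. Lengths are in m, angles in rad, forces in N, time in s.
With the tool pointing down it reaches from about 0.35 to 0.9 m from the base axis. Payload 8.1 kg.
Tool frame: the origin (TCP) lies midway between the tips of the shut fingers; the grasp point (between the pads) lies 19 mm behind it; z points along the fingers, y is the line along which they close (so a half turn about z gives the same grasp; the last joint's range is limited). The gripper opens to 92 mm and grips with 3 to 60 N. Pads are 19 mm wide; open, the fingers measure 130 mm over their backs; the gripper's body (75 mm by 190 mm) begins 47 mm behind the grasp point.
Start: joints at [1.043, 0.434, 0.025, 1.573, -0.012, 1.134, -0.075], TCP at [0.258, -0.569, 0.227] pointing down, gripper open.
Joint ranges: [-2.62, 2.62], [-0.44, 2.09], [-1.27, 1.32], [0.08, 2.57], [-1.32, 4.46], [0.12, 2], [-2.74, 2.74]. Speed limits (rad/s): [2.22, 2.22, 3.01, 3.01, 3.14, 3.14, 3.14].

## Interface

Orientations are given as a rotation vector (axis times angle).
In Python, from cell import observe, cams, job gives the robot as it stands. The module is installed in compiled form; this text tells all that it offers.
- The arm moves only by the tool step_arm, never from a script. Its argument "steps" is a list of rows, each a list of 6 numbers: the shift along the world's x, y, z in mm, then the turn, a rotation vector about the world's x, y, z in rad. In form: [[dx, dy, dz, rx, ry, rz], ...]. A call has 1 to 20 rows; each row shifts and turns the commanded pose from where the row before left it; what a row does not reach is not made up. A row lasts 1/12 s, in which the tool goes at most 41.7 mm and 7.16 degrees, less where a joint would pass 70% of its speed; a pose out of reach is approached as far as the arm can. A call with a gripper value outside its range is refused whole. "gripper" is the opening, from 0 (shut) to 1 (fully open), set as the call begins (left out, the last holds). The fingers move at their own pace and stop on an object; "force" is the grip in N (left out, the last holds). Time passes only in rows, so rows that do not move let the fingers close. It gives the time, the measured TCP pose, the force, the opening and the grip force at its end, in the units of the state.
- observe(): the state, without advancing time (a new reading comes with each control period).
- cams.get_image(name): name is "side" or "top"; returns the picture (420x560x3 uint8, red, green, blue); there is no depth.
- cams.get_calibration(name): a dict with "fov_y" (degrees; the focal length in pixels is half the picture's height over the tangent of half this angle, whatever the lens; pixels are square), "cx", "cy" (the principal point, pixels), "world_to_cam" (4x4, takes a point from world to camera coordinates). Camera axes: x right, y up, looking along -z (the intrinsics and any distortion apply to the point x, -y, -z); pixel columns grow to the right and rows downward; lengths in m; the calibration is good to about 2 mm. A picture is of the moment at which its call begins. get_calibration takes no time and is no camera call.
- job.sign_off(): hands the job in; it is judged then, once.
The state is a dict: "clock": time; "joints": joint angles; "dq": joint speeds; "joint_efforts": joint torques, N m; "position": TCP position; "ee_rot": TCP orientation; "force": force on the tool from outside, world axes, zero at the start; "ft_torque": the same for the moment, N m; "width": opening from 0.0 (shut) to 1.0 (fully open); "gripper_force": force on a finger pad.
Only numpy, scipy, OpenCV 4.12 (cv2) and the standard library are available. Lean on these libraries where they do the work, as an engineer would, in place of code of your own. Each camera call takes 0.05 s, during which the arm holds its last target. There are 200 camera calls.

## Working session

There is one attempt and no reset: what is moved stays moved. The work goes in short steps, Python scripts to look and compute and a tool call to move; the robot and the scene stay as the last step left them, time stands still between calls to the robot, and variables do not carry over. Pictures are saved under pics/ and viewed, at most 10 in all, crops included, and the job is handed in when it is done.

Besides the shell and the picture viewer there is one more tool, called in YAML: its name, and indented under it one key for each argument. step_arm: Moves the arm, as the interface text tells. Its arguments: {"type":"object","properties":{"steps":{"type":"array","items":{"type":"array","items":{"type":"number"}}},"gripper":{"type":"number"},"force":{"type":"number"}},"required":["steps"]}

```bash
mkdir -p pics
python3 - <<'E'
from cell import observe,cams,job
import cv2
for n in("side","top"):
    cv2.imwrite(f"pics/{n}0.png",cams.get_image(n)[:,:,::-1]); print(n,cams.get_calibration(n))
print(observe())
E
```

```text
side {'fov_y': 49.28843596130037, 'cx': 272.40576445352724, 'cy': 209.01380873767994, 'world_to_cam': array([[-8.50603285e-01, -5.25807966e-01,  1.86583063e-04,
         5.07289875e-01],
       [ 2.84830836e-01, -4.60474534e-01,  8.40734559e-01,
        -1.52301836e-01],
       [-4.41979011e-01,  7.15184722e-01,  5.41447474e-01,
        -1.23048318e+00],
       [ 0.00000000e+00,  0.00000000e+00,  0.00000000e+00,
         1.00000000e+00]])}
top {'fov_y': 54.88331417147133, 'cx': 272.27882871278007, 'cy': 202.5224488632067, 'world_to_cam': array([[ 0.00727636, -0.99975229, -0.02103376,  0.13530821],
       [ 0.99607552,  0.00539095,  0.0883431 , -0.52824393],
       [-0.08820783, -0.02159403,  0.995868  , -1.17146076],
       [ 0.        ,  0.        ,  0.        ,  1.        ]])}
{'clock': 0.1, 'joints': array([ 1.04338754,  0.4351362 ,  0.02497164,  1.57398069, -0.01162642,
        1.13398969, -0.07511102]), 'dq': array([ 0.00070831, -0.00209833,  0.00121809, -0.00067598,  0.00054819,
        0.00077329,  0.00043323]), 'joint_efforts': array([ 3.50988681e-03, -6.69127321e+01,  9.88440067e-01, -3.15146434e+01,
       -6.04295614e-02,  3.74010263e-02,  1.27707367e-04]), 'position': array([ 0.25737127, -0.56906245,  0.22604387]), 'ee_rot': array([-3.06973700e+00, -6.61867484e-01,  6.05593132e-04]), 'force': array([-0.34741067,  0.81538805, -0.11284813]), 'ft_torque': array([-0.00354629,  0.00650522,  0.04526706]), 'gripper_force': 0.0, 'width': 0.9967105376134362}
```

View pics/top0.png

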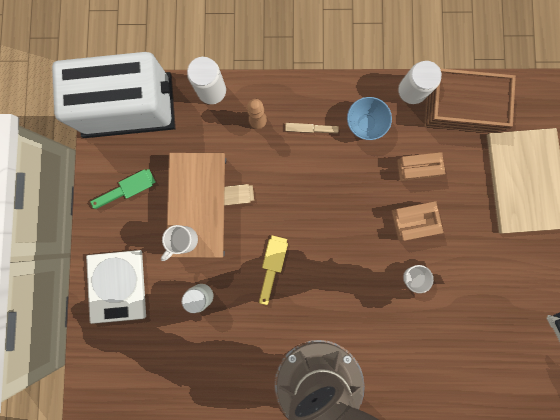

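View pics/side0.png

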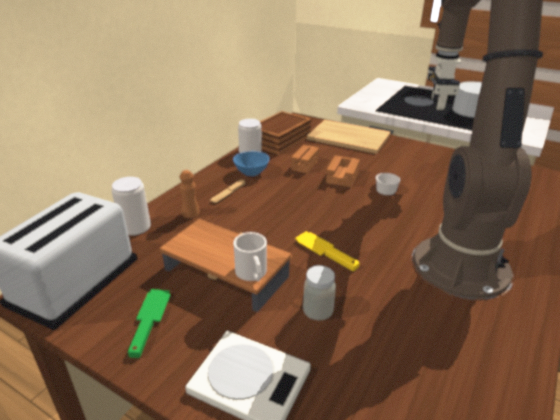

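Turner candidates in the top view are the pale blade at the riser's right edge (238,195), the yellow turner (272,268), the green turner (124,188) and the spreader (312,128). The pale wooden blade at (238,195) fits the description. The holders are at (422,165) and (418,221), and the lower one looks wider. Next I'll check both in close crops.

```bash
python3 - <<'E'
import cv2,numpy as np
i=cv2.imread("pics/top0.png")
a=cv2.resize(i[145:265,155:275],None,fx=5,fy=5,interpolation=cv2.INTER_CUBIC)
cv2.imwrite("pics/c1.png",a)
cv2.imwrite("pics/c2.png",cv2.resize(i[140:250,380:460],None,fx=5,fy=5,interpolation=cv2.INTER_CUBIC))
E
cat > h.py <<'E'
import numpy as np
from cell import observe,cams,job
def K(n):
    c=cams.get_calibration(n); f=210/np.tan(np.radians(c["fov_y"]/2)); return c,f
def back(n,u,v,z):
    c,f=K(n); M=c["world_to_cam"]; R,t=M[:3,:3],M[:3,3]
    d=R.T@np.array([(u-c["cx"])/f,-(v-c["cy"])/f,-1]); o=-R.T@t
    return o+d*(z-o[2])/d[2]
def proj(n,p):
    c,f=K(n); q=c["world_to_cam"]@np.r_[p,1]; return c["cx"]+f*q[0]/-q[2], c["cy"]-f*q[1]/-q[2]
E
```

```text
(no output)
```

View pics/c1.png

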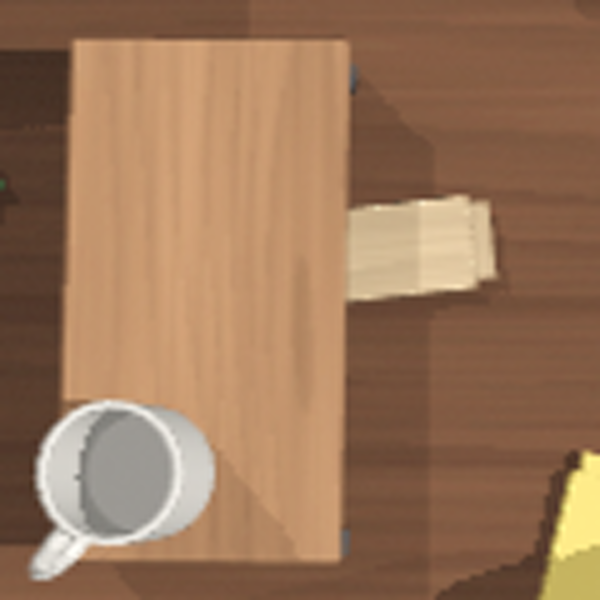

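View pics/c2.png

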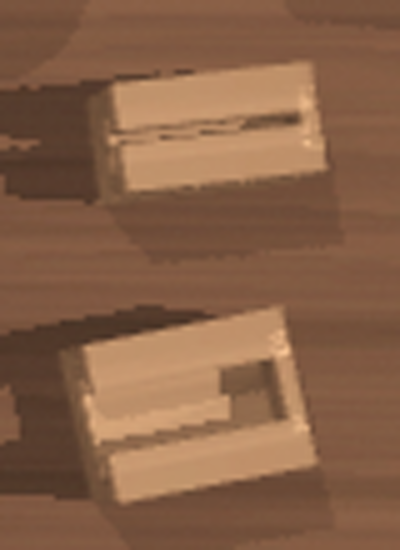

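The crops confirm the pale turner: tip at about crop 1 (493,240), blade edges leaving the riser at (347,209) and (347,301). The lower block in crop 2 is the wide holder. Its top corners are (85,347), (283,308), (317,466) and (120,502), its closed end is on the right, and its mouth faces left.

Run:
```python
from h import *
np.set_printoptions(precision=4,suppress=True)
def p(U,V,o,z): return back("top",(U+.5)/5-.5+o[0],(V+.5)/5-.5+o[1],z)
A=(155,145);B=(380,140)
for U,V in[(74,40),(350,40),(342,562)]: print("riser",p(U,V,A,.075))
T={k:p(*k,A,.0125)for k in[(347,209),(468,197),(347,301),(475,288)]}
for k in T: print("blade",k,T[k])
t=(p(489,201,A,.0115)+p(497,279,A,.0115))/2; print("tip",t)
e1=T[(468,197)]-T[(347,209)];e2=T[(475,288)]-T[(347,301)]
for e in(e1,e2): print("yaw",np.arctan2(e[1],e[0]))
H=[p(*k,B,.053)for k in[(85,347),(283,308),(317,466),(120,502)]]
for h in H: print("hold",h)
print([np.linalg.norm(H[i]-H[(i+1)%4])for i in range(4)])
for a,b in((0,1),(3,2)): e=H[b]-H[a];print(np.arctan2(e[1],e[0]))
e=H[0]-H[3];print("cross",np.arctan2(-e[0],e[1]),np.arctan2(*(H[1]-H[2])[:2]),"mouth",(H[0]+H[3])/2,"ctr",sum(H)/4)
for k in[(110,85),(313,62),(326,170),(127,193)]: print("narrow",p(*k,B,.053))
s=observe();from scipy.spatial.transform import Rotation as R
print(R.from_rotvec(s["ee_rot"]).as_matrix())
```

```text
riser [0.6657 0.435  0.075 ]
riser [0.6661 0.2756 0.075 ]
riser [0.3687 0.2748 0.075 ]
blade (347, 209) [0.5763 0.2845 0.0125]
blade (468, 197) [0.5839 0.2117 0.0125]
blade (347, 301) [0.5208 0.2835 0.0125]
blade (475, 288) [0.5291 0.2068 0.0125]
tip [0.5582 0.1964 0.0115]
yaw -1.4667885285989029
yaw -1.4638556720976772
hold [ 0.5082 -0.2184  0.053 ]
hold [ 0.5312 -0.3316  0.053 ]
hold [ 0.4411 -0.3482  0.053 ]
hold [ 0.4199 -0.2364  0.053 ]
[np.float64(0.1154861515378538), np.float64(0.09167637541031708), np.float64(0.11373864001082233), np.float64(0.09014310913954057)]
-1.36986396457365
-1.3832067055289843
cross -1.3692137094382182 1.3883978234961183 mouth [ 0.464  -0.2274  0.053 ] ctr [ 0.4751 -0.2836  0.053 ]
narrow [ 0.6605 -0.2358  0.053 ]
narrow [ 0.6743 -0.3528  0.053 ]
narrow [ 0.6112 -0.3584  0.053 ]
narrow [ 0.5974 -0.2442  0.053 ]
[[ 0.9112  0.4121 -0.0007]
 [ 0.4121 -0.9112  0.0012]
 [-0.0001 -0.0014 -1.    ]]
```

step_arm:
  steps:
    - [7.5,19.8,0,0,0,0.0626]
    - [7.5,19.8,0,0,0,0.0626]
    - [7.5,19.8,0,0,0,0.0626]
    - [7.5,19.8,0,0,0,0.0626]
    - [7.5,19.8,0,0,0,0.0626]
    - [7.5,19.8,0,0,0,0.0626]
    - [7.5,19.8,0,0,0,0.0626]
    - [7.5,19.8,0,0,0,0.0626]
    - [7.5,19.8,0,0,0,0.0626]
    - [7.5,19.8,0,0,0,0.0626]
    - [7.5,19.8,0,0,0,0.0626]
    - [7.5,19.8,0,0,0,0.0626]
    - [7.5,19.8,0,0,0,0.0626]
    - [7.5,19.8,0,0,0,0.0626]
    - [7.5,19.8,0,0,0,0.0626]
    - [7.5,19.8,0,0,0,0.0626]
    - [7.5,19.8,0,0,0,0.0626]
    - [7.5,19.8,0,0,0,0.0626]
    - [7.5,19.8,0,0,0,0.0626]
    - [7.5,19.8,0,0,0,0.0626]
  gripper: 0.85
  force: 20

```text
clock: 1.77
position: [0.4082, -0.1714, 0.2268]
ee_rot: [2.093, 2.342, 0.0]
force: [0.9, -0.6, 0.4]
width: 0.852
gripper_force: 0.0
```

step_arm:
  steps:
    - [7.5,19.8,0,0,0,0]
    - [7.5,19.8,0,0,0,0]
    - [7.5,19.8,0,0,0,0]
    - [7.5,19.8,0,0,0,0]
    - [7.5,19.8,0,0,0,0]
    - [7.5,19.8,0,0,0,0]
    - [7.5,19.8,0,0,0,0]
    - [7.5,19.8,0,0,0,0]
    - [7.5,19.8,0,0,0,0]
    - [7.5,19.8,0,0,0,0]
    - [7.5,19.8,0,0,0,0]
    - [7.5,19.8,0,0,0,0]
    - [7.5,19.8,0,0,0,0]
    - [7.5,19.8,0,0,0,0]
    - [7.5,19.8,0,0,0,0]
    - [7.5,19.8,0,0,0,0]
    - [7.5,19.8,0,0,0,0]
    - [7.5,19.8,0,0,0,0]
    - [0,0,0,0,0,0]
    - [0,0,0,0,0,0]

```text
clock: 3.43
position: [0.5419, 0.1853, 0.2265]
ee_rot: [-2.095, -2.34, -0.0]
force: [-0.1, -0.5, -1.5]
width: 0.848
gripper_force: 0.0
```

```bash
cat >> h.py <<'E'
from scipy.spatial.transform import Rotation as R
def st():
    s=observe(); m=R.from_rotvec(s["ee_rot"]).as_matrix()
    print(round(s["clock"],2),"pos",s["position"].round(4),"yaw_y",np.degrees(np.arctan2(m[1,1],m[0,1])).round(2),"z",m[:,2].round(3),"F",s["force"].round(1),"w",round(s["width"],3),"g",round(s["gripper_force"],1),"j",s["joints"].round(2))
E
python3 -c "from h import *;st()"
```

```text
3.43 pos [0.5419 0.1853 0.2265] yaw_y 6.34 z [-0.001  0.001 -1.   ] F [-0.1 -0.5 -1.5] w 0.848 g 0.0 j [-0.01  0.41 -0.57  1.67  0.24  1.13 -0.54]
```

step_arm:
  steps:
    - [6.8,18.5,-20,0,0,-0.005]
    - [6.8,18.5,-20,0,0,0]
    - [0,0,-20,0,0,0]
    - [0,0,-20,0,0,0]
    - [0,0,-20,0,0,0]
    - [0,0,-20,0,0,0]
    - [0,0,-20,0,0,0]
    - [0,0,-20,0,0,0]
    - [0,0,-15,0,0,0]
    - [0,0,-10,0,0,0]
    - [0,0,0,0,0,0]
    - [0,0,0,0,0,0]

```text
clock: 4.43
position: [0.556, 0.2196, 0.0418]
ee_rot: [-2.106, -2.331, 0.001]
force: [-0.1, 0.3, 0.4]
width: 0.851
gripper_force: 0.0
```

Run:
```python
from h import *;import cv2
st()
t=cams.get_image("top")[145:265,195:315,::-1];s=cams.get_image("side")[200:320,140:260,::-1]
cv2.imwrite("pics/d1.png",np.hstack([cv2.resize(a,(400,400),interpolation=cv2.INTER_CUBIC) for a in(t,s)]))
```

```text
4.43 pos [0.556  0.2196 0.0418] yaw_y 5.79 z [-0. -0. -1.] F [-0.1  0.3  0.4] w 0.851 g 0.0 j [-0.14  0.65 -0.48  1.79  0.4   0.8  -0.72]
```

View pics/d1.png

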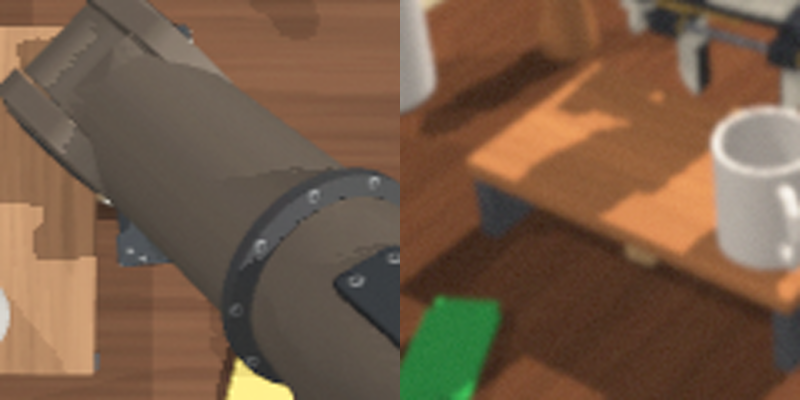

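The top view is blocked by the arm. The side view shows the fingers coming down just outside the riser's front edge and clear of it, with the mug untouched. I'll go down the rest of the way and grip.

step_arm:
  steps:
    - [0,0,-10,0,0,0]
    - [0,0,-10,0,0,0]
    - [0,0,-10,0,0,0]
    - [0,0,-5,0,0,0]
    - [0,0,-3,0,0,0]
    - [0,0,0,0,0,0]
    - [0,0,0,0,0,0]

```text
clock: 5.12
position: [0.556, 0.22, 0.0035]
ee_rot: [-2.106, -2.331, 0.001]
force: [0.8, 0.3, 0.9]
width: 0.851
gripper_force: 0.0
```

step_arm:
  steps:
    - [0,0,0,0,0,0]
    - [0,0,0,0,0,0]
    - [0,0,0,0,0,0]
    - [0,0,0,0,0,0]
    - [0,0,0,0,0,0]
    - [0,0,0,0,0,0]
    - [0,0,0,0,0,0]
    - [0,0,0,0,0,0]
    - [0,0,0,0,0,0]
    - [0,0,0,0,0,0]
  gripper: 0.5
  force: 20

```text
clock: 5.95
position: [0.5563, 0.22, 0.0038]
ee_rot: [2.107, 2.331, 0.0]
force: [0.9, 0.5, 0.3]
width: 0.603
gripper_force: 20.0
```

Gripped at 55.5 mm, which matches the blade width. Now I'll pull along the turner's axis.

step_arm:
  steps:
    - [0.8,-7.5,0,0,0,0]
    - [1.6,-14.9,0,0,0,0]
    - [1.6,-14.9,0,0,0,0]
    - [1.6,-14.9,0,0,0,0]
    - [1.6,-14.9,0,0,0,0]
    - [1.6,-14.9,0,0,0,0]
    - [1.6,-14.9,0,0,0,0]
    - [1.6,-14.9,0,0,0,0]
    - [1.6,-14.9,0,0,0,0]
    - [1.6,-14.9,0,0,0,0]
    - [1.6,-14.9,0,0,0,0]
    - [1.6,-14.9,0,0,0,0]
    - [0.8,-7.5,0,0,0,0]
    - [0,0,0,0,0,0]
    - [0,0,0,0,0,0]

```text
clock: 7.2
position: [0.5753, 0.0406, 0.0037]
ee_rot: [2.108, 2.33, -0.0]
force: [0.5, 0.7, 1.5]
width: 0.607
gripper_force: 20.0
```

step_arm:
  steps:
    - [0,0,0,0,0,0]
    - [0,0,0,0,0,0]
    - [0,0,0,0,0,0]
    - [0,0,5,0,0,0]
    - [0,0,10,0,0,0]
    - [0,0,20,0,0,0]
    - [0,0,25,0,0,0]
    - [0,0,25,0,0,0]
    - [0,0,25,0,0,0]
    - [0,0,25,0,0,0]
    - [0,-20,20,0,0,0]
    - [0,-30,0,0,0,0]
    - [0,-30,0,0,0,0]
    - [0,-30,0,0,0,0]
    - [0,-30,0,0,0,0]
    - [0,-30,0,0,0,0]
    - [0,-30,0,0,0,0]
    - [0,0,0,0,0,0]
  gripper: 0.8

```text
clock: 8.7
position: [0.5746, -0.167, 0.1592]
ee_rot: [2.114, 2.32, -0.005]
force: [-0.3, -1.2, -0.5]
width: 0.801
gripper_force: 0.0
```

Run:
```python
from h import *;import cv2
st()
t=cams.get_image("top")[130:290,200:360,::-1]
cv2.imwrite("pics/d2.png",cv2.resize(t,(600,600),interpolation=cv2.INTER_CUBIC))
```

```text
8.7 pos [ 0.5746 -0.167   0.1592] yaw_y 5.32 z [-0.    -0.004 -1.   ] F [-0.3 -1.2 -0.5] w 0.801 g 0.0 j [ 0.56  0.51 -0.53  1.69  0.3   1.02  0.02]
```

View pics/d2.png

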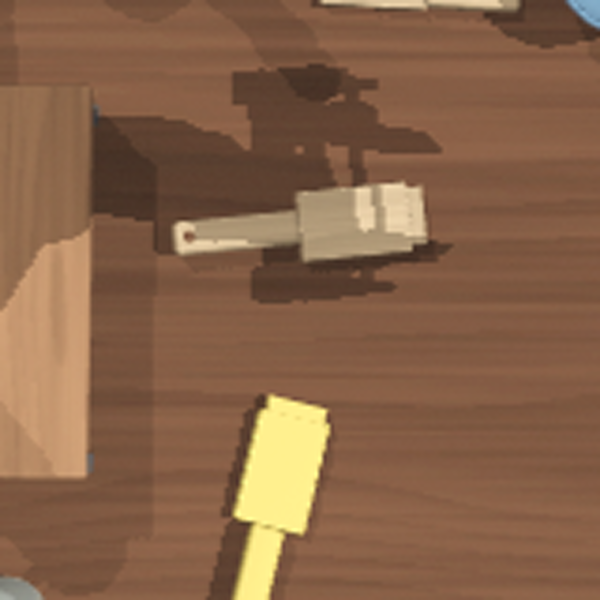

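The turner is fully out: handle end at about (176,240), blade's back corners at (297,193) and (302,263), tip at about (424,215) in the crop. The yellow turner hasn't moved.

Run:
```python
from h import *
p=lambda U,V,z: back("top",(U+.5)/3.75-.5+200,(V+.5)/3.75-.5+130,z)
tip=(p(421,186,.0115)+p(427,244,.0115))/2; end=(p(174,224,.02)+p(177,256,.02))/2; nk=(p(297,193,.0125)+p(302,263,.0125))/2
for q in(tip,end,nk):print(q.round(4))
e=tip-end;print(np.linalg.norm(e[:2]),np.degrees(np.arctan2(e[1],e[0])))
for a,b in(((299,193),(404,183)),((302,263),(412,252))):
    e=p(*b,.0125)-p(*a,.0125);print(np.degrees(np.arctan2(e[1],e[0])),np.linalg.norm(e))
```

```text
[0.576  0.0182 0.0115]
[0.554 0.216 0.02 ]
[0.565  0.1176 0.0125]
0.1990066896359672 -83.64338885176915
-84.26582569826452 0.08433363774211705
-83.96064593692277 0.08802683141290779
```

step_arm:
  steps:
    - [-0.8,19.75,0,0,0,0.012]
    - [-0.8,19.75,0,0,0,0]
    - [-0.8,19.75,0,0,0,0]
    - [-0.8,19.75,0,0,0,0]
    - [-0.8,19.75,0,0,0,0]
    - [-0.8,19.75,0,0,0,0]
    - [-0.8,19.75,0,0,0,0]
    - [-0.8,19.75,0,0,0,0]
    - [-0.8,19.75,0,0,0,0]
    - [-0.8,19.75,0,0,0,0]
    - [-0.8,19.75,0,0,0,0]
    - [-0.8,19.75,0,0,0,0]
    - [-0.8,19.75,0,0,0,0]
    - [-0.8,19.75,0,0,0,0]
    - [-0.8,19.75,0,0,0,0]
    - [-0.8,19.75,0,0,0,0]
    - [0,0,-20,0,0,0]
    - [0,0,-20,0,0,0]
    - [0,0,-20,0,0,0]
    - [0,0,0,0,0,0]
  gripper: 0.6

```text
clock: 10.42
position: [0.5594, 0.1583, 0.0961]
ee_rot: [-2.087, -2.344, 0.006]
force: [-1.0, -0.5, -0.4]
width: 0.6
gripper_force: 0.0
```

```bash
python3 -c "from h import *;st()"
```

```text
10.42 pos [0.5594 0.1583 0.0961] yaw_y 6.66 z [-0.005 -0.001 -1.   ] F [-1.  -0.5 -0.4] w 0.6 g 0.0 j [ 0.02  0.57 -0.56  1.79  0.37  0.89 -0.59]
```

step_arm:
  steps:
    - [2.5,-9,-15,0,0,-0.011]
    - [0,0,-20,0,0,0]
    - [0,0,-20,0,0,0]
    - [0,0,-10,0,0,0]
    - [0,0,0,0,0,0]
    - [0,0,0,0,0,0]

```text
clock: 10.92
position: [0.5649, 0.1491, 0.0346]
ee_rot: [-2.104, -2.333, -0.001]
force: [-0.3, -0.5, -0.3]
width: 0.601
gripper_force: 0.0
```

```bash
python3 -c "from h import *;st()"
```

```text
10.92 pos [0.5649 0.1491 0.0346] yaw_y 5.91 z [ 0.  0. -1.] F [-0.3 -0.5 -0.3] w 0.601 g 0.0 j [ 0.    0.65 -0.51  1.83  0.43  0.77 -0.63]
```

step_arm:
  steps:
    - [-3,0,-10,0,0,0]
    - [0,0,-10,0,0,0]
    - [0,0,-8,0,0,0]
    - [0,0,-3.5,0,0,0]
    - [0,0,0,0,0,0]
    - [0,0,0,0,0,0]

```text
clock: 11.42
position: [0.5619, 0.1481, 0.002]
ee_rot: [-2.105, -2.332, 0.001]
force: [0.7, -0.4, -0.9]
width: 0.599
gripper_force: 0.0
```

step_arm:
  steps:
    - [0,0,0,0,0,0]
    - [0,0,0,0,0,0]
    - [0,0,0,0,0,0]
    - [0,0,0,0,0,0]
    - [0,0,0,0,0,0]
    - [0,0,0,0,0,0]
    - [0,0,0,0,0,0]
    - [0,0,0,0,0,0]
    - [0,0,0,0,0,0]
    - [0,0,0,0,0,0]
  gripper: 0.15
  force: 35

```text
clock: 12.25
position: [0.5623, 0.148, 0.0024]
ee_rot: [2.105, 2.331, 0.0]
force: [0.1, -0.7, 3.7]
width: 0.281
gripper_force: 35.0
```

```bash
python3 -c "from h import *;st()"
```

```text
12.25 pos [0.5623 0.148  0.0024] yaw_y 5.83 z [ 0.  0. -1.] F [ 0.1 -0.7  3.7] w 0.281 g 35.0 j [-0.02  0.69 -0.48  1.86  0.47  0.71 -0.66]
```

step_arm:
  steps:
    - [0,0,10,0,0,0]
    - [0,0,20,0,0,0]
    - [0,0,20,0,0,0]
    - [0,0,20,0,0,0]
    - [-9.2,-15.5,8,0,0,0.0065]
    - [-9.2,-15.5,0,0,0,0.0065]
    - [-9.2,-15.5,0,0,0,0.0065]
    - [-9.2,-15.5,0,0,0,0.0065]
    - [-9.2,-15.5,0,0,0,0.0065]
    - [-9.2,-15.5,0,0,0,0.0065]
    - [-9.2,-15.5,0,0,0,0.0065]
    - [-9.2,-15.5,0,0,0,0.0065]
    - [-9.2,-15.5,0,0,0,0.0065]
    - [-9.2,-15.5,0,0,0,0.0065]
    - [-9.2,-15.5,0,0,0,0.0065]
    - [-9.2,-15.5,0,0,0,0.0065]
    - [-9.2,-15.5,0,0,0,0.0065]
    - [-9.2,-15.5,0,0,0,0.0065]
    - [0,0,0,0,0,0]
    - [0,0,0,0,0,0]

```text
clock: 13.92
position: [0.4327, -0.0697, 0.0806]
ee_rot: [1.999, 2.423, -0.001]
force: [-0.2, 0.1, -1.4]
width: 0.28
gripper_force: 35.0
```

```bash
python3 -c "from h import *;st()"
```

```text
13.92 pos [ 0.4327 -0.0697  0.0806] yaw_y 10.94 z [-0. -0. -1.] F [-0.2  0.1 -1.4] w 0.28 g 35.0 j [ 0.52  0.41 -0.61  2.14  0.36  0.69 -0.14]
```

Lower to slot height, then look before inserting.

step_arm:
  steps:
    - [0,0,-15,0,0,0]
    - [0,0,-15,0,0,0]
    - [0,0,-15,0,0,0]
    - [0,0,-7.5,0,0,0.002]
    - [0,0,0,0,0,0]
    - [0,0,0,0,0,0]
    - [0,0,0,0,0,0]

```text
clock: 14.5
position: [0.4339, -0.0685, 0.0284]
ee_rot: [1.994, 2.427, 0.001]
force: [0.9, -0.5, -0.8]
width: 0.279
gripper_force: 35.0
```

Run:
```python
from h import *;import cv2
st()
t=cams.get_image("top")[150:270,300:460,::-1];s=cams.get_image("side")[120:240,270:430,::-1]
cv2.imwrite("pics/d3.png",np.vstack([cv2.resize(t,(800,600),interpolation=cv2.INTER_CUBIC)]))
cv2.imwrite("pics/d4.png",np.vstack([cv2.resize(s,(800,600),interpolation=cv2.INTER_CUBIC)]))
```

```text
14.5 pos [ 0.4339 -0.0685  0.0284] yaw_y 11.2 z [ 0.001  0.    -1.   ] F [ 0.9 -0.5 -0.8] w 0.279 g 35.0 j [ 0.45  0.49 -0.53  2.19  0.46  0.57 -0.23]
```

View pics/d3.png

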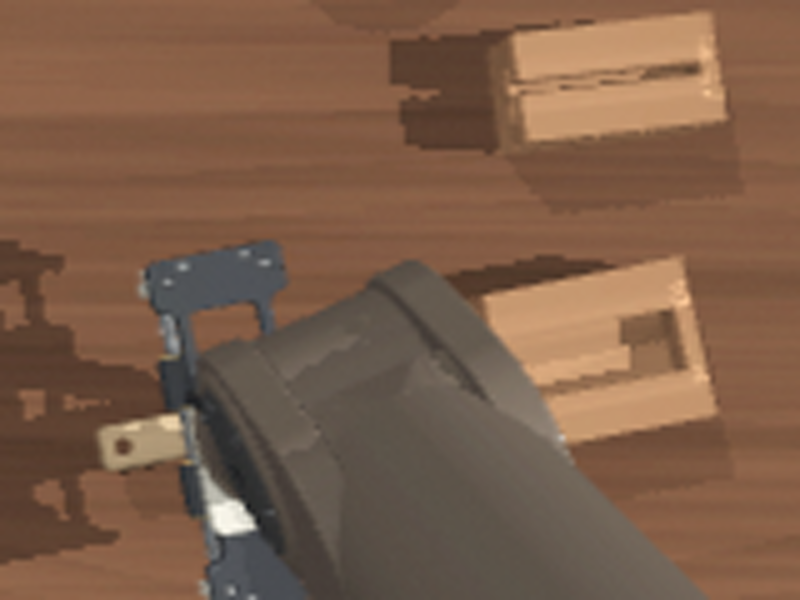

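View pics/d4.png

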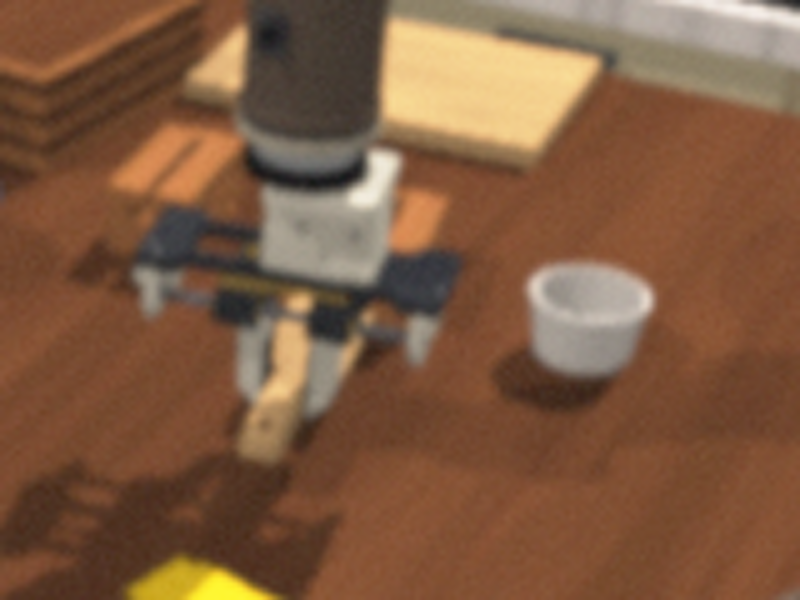

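The side view shows the handle held level with the blade pointing at the wide holder, and the top view shows the handle end at about (102,450) in line with it. The computed lateral error is under 1 mm, so I'll insert in stages and watch the force.

step_arm:
  steps:
    - [1.9,-9.8,0,0,0,0]
    - [1.9,-9.8,0,0,0,0]
    - [1.9,-9.8,0,0,0,0]
    - [0.95,-4.9,0,0,0,0]
    - [0.95,-4.9,0,0,0,0]
    - [0.95,-4.9,0,0,0,0]
    - [0.95,-4.9,0,0,0,0]
    - [0,0,0,0,0,0]
    - [0,0,0,0,0,0]

```text
clock: 15.35
position: [0.4427, -0.1181, 0.0277]
ee_rot: [-1.995, -2.427, -0.0]
force: [0.5, -0.0, -1.3]
width: 0.278
gripper_force: 35.0
```

step_arm:
  steps:
    - [0.95,-4.9,0,0,0,0]
    - [0.95,-4.9,0,0,0,0]
    - [0.95,-4.9,0,0,0,0]
    - [0.95,-4.9,0,0,0,0]
    - [0,0,0,0,0,0]
    - [0,0,0,0,0,0]

```text
clock: 15.85
position: [0.4466, -0.1379, 0.0277]
ee_rot: [1.996, 2.426, 0.0]
force: [-0.6, -0.6, -1.0]
width: 0.286
gripper_force: 35.0
```

```bash
cat >> h.py <<'E'
def rel():
    p=observe()["position"]; a=-1.378; h=np.array([np.cos(a),np.sin(a)]); r=p[:2]-[.4641,-.2272]
    print("neck along mm",1e3*(r@h)+31,"lat",1e3*(r@[-h[1],h[0]]))
E
python3 -c "from h import *;st();rel()"
```

```text
15.85 pos [ 0.4466 -0.1379  0.0277] yaw_y 11.12 z [ 0.  0. -1.] F [-0.6 -0.6 -1. ] w 0.286 g 35.0 j [ 0.59  0.53 -0.53  2.12  0.46  0.61 -0.08]
neck along mm -59.95363796370222 lat -0.08137957138274268
```

Blade is 40 mm in with no contact force. Continuing.

step_arm:
  steps:
    - [0.95,-4.9,0,0,0,0]
    - [0.95,-4.9,0,0,0,0]
    - [0.95,-4.9,0,0,0,0]
    - [0.95,-4.9,0,0,0,0]
    - [0.95,-4.9,0,0,0,0]
    - [0.95,-4.9,0,0,0,0]
    - [0,0,0,0,0,0]

```text
clock: 16.43
position: [0.4524, -0.1683, 0.0277]
ee_rot: [1.996, 2.425, -0.0]
force: [0.9, -0.1, -1.3]
width: 0.279
gripper_force: 35.0
```

step_arm:
  steps:
    - [0.95,-4.9,0,0,0,0]
    - [0.95,-4.9,0,0,0,0]
    - [0.95,-4.9,0,0,0,0]
    - [0.95,-4.9,0,0,0,0]
    - [0.6,-2.9,0,0,0,0]
    - [0,0,0,0,0,0]
    - [0,0,0,0,0,0]

```text
clock: 17.02
position: [0.4566, -0.1896, 0.0277]
ee_rot: [-1.995, -2.427, -0.0]
force: [-0.7, 0.1, -1.5]
width: 0.276
gripper_force: 35.0
```

```bash
python3 -c "from h import *;st();rel()"
```

```text
17.02 pos [ 0.4566 -0.1896  0.0277] yaw_y 11.14 z [ 0.  0. -1.] F [-0.7  0.1 -1.5] w 0.276 g 35.0 j [ 0.68  0.56 -0.53  2.06  0.46  0.64  0.03]
neck along mm -7.321923787114017 lat -0.1133624662194013
```

Now small steps until the shoulder touches.

step_arm:
  steps:
    - [0.38,-1.96,0,0,0,0]
    - [0.38,-1.96,0,0,0,0]
    - [0.19,-0.98,0,0,0,0]
    - [0.19,-0.98,0,0,0,0]
    - [0,0,0,0,0,0]

```text
clock: 17.43
position: [0.4578, -0.1956, 0.0277]
ee_rot: [1.995, 2.427, -0.0]
force: [0.1, -0.8, -0.3]
width: 0.282
gripper_force: 35.0
```

step_arm:
  steps:
    - [0.19,-0.98,0,0,0,0]
    - [0.19,-0.98,0,0,0,0]
    - [0,0,0,0,0,0]
    - [0,0,0,0,0,0]

```text
clock: 17.77
position: [0.4581, -0.1969, 0.0277]
ee_rot: [-1.994, -2.427, -0.0]
force: [-0.4, 2.0, -0.3]
width: 0.28
gripper_force: 35.0
```

```bash
python3 -c "from h import *;st();rel()"
```

```text
17.77 pos [ 0.4581 -0.1969  0.0277] yaw_y 11.19 z [-0.  0. -1.] F [-0.4  2.  -0.3] w 0.28 g 35.0 j [ 0.69  0.56 -0.53  2.05  0.46  0.65  0.05]
neck along mm 0.10064555137781284 lat -0.09380842742804166
```

Maybe just touching, so one more small press to confirm.

step_arm:
  steps:
    - [0.19,-0.98,0,0,0,0]
    - [0.1,-0.5,0,0,0,0]
    - [0,0,0,0,0,0]
    - [0,0,0,0,0,0]

```text
clock: 18.1
position: [0.4581, -0.197, 0.0277]
ee_rot: [-1.992, -2.427, -0.001]
force: [-1.9, 7.8, 3.1]
width: 0.276
gripper_force: 35.0
```

```bash
python3 -c "from h import *;st();rel()"
```

```text
18.1 pos [ 0.4581 -0.197   0.0277] yaw_y 11.25 z [-0.001  0.002 -1.   ] F [-1.9  7.8  3.1] w 0.276 g 35.0 j [ 0.7   0.57 -0.53  2.04  0.46  0.65  0.05]
neck along mm 0.1735700531130142 lat -0.1079380068813281
```

Firm contact at 8 N and it has stopped moving, so it's home. I'll ease down, release, lift and back off.

step_arm:
  steps:
    - [0,0,-1,0,0,0]
    - [0,0,-1,0,0,0]
    - [0,0,0,0,0,0]

```text
clock: 18.35
position: [0.4583, -0.1969, 0.0257]
ee_rot: [-1.992, -2.427, -0.002]
force: [0.2, 7.2, 1.7]
width: 0.28
gripper_force: 35.0
```

step_arm:
  steps:
    - [0,0,0,0,0,0]
    - [0,0,0,0,0,0]
    - [0,0,0,0,0,0]
    - [0,0,0,0,0,0]
    - [0,0,0,0,0,0]
    - [0,0,0,0,0,0]
    - [0,0,0,0,0,0]
    - [0,0,0,0,0,0]
  gripper: 0.55

```text
clock: 19.02
position: [0.4585, -0.1989, 0.0258]
ee_rot: [1.995, 2.427, 0.0]
force: [-0.4, 1.1, 0.6]
width: 0.546
gripper_force: 0.0
```

step_arm:
  steps:
    - [0,0,5,0,0,0]
    - [0,0,10,0,0,0]
    - [0,0,15,0,0,0]
    - [0,0,20,0,0,0]
    - [0,0,25,0,0,0]
    - [0,0,25,0,0,0]
    - [0,0,25,0,0,0]
    - [0,0,25,0,0,0]
    - [0,25,25,0,0,0]
    - [0,30,0,0,0,0]
    - [0,30,0,0,0,0]
    - [0,30,0,0,0,0]
    - [0,30,0,0,0,0]
    - [0,30,0,0,0,0]
    - [0,30,0,0,0,0]
    - [0,30,0,0,0,0]
    - [0,30,0,0,0,0]
    - [0,0,0,0,0,0]
    - [0,0,0,0,0,0]

```text
clock: 20.6
position: [0.4582, 0.0682, 0.2017]
ee_rot: [1.989, 2.431, 0.001]
force: [-0.8, -1.2, 0.1]
width: 0.547
gripper_force: 0.0
```

Run:
```python
from h import *;import cv2
st()
t=cams.get_image("top")[150:270,330:450,::-1];s=cams.get_image("side")[120:240,260:380,::-1]
cv2.imwrite("pics/d5.png",np.hstack([cv2.resize(a,(400,400),interpolation=cv2.INTER_CUBIC)for a in(t,s)]))
```

```text
20.6 pos [0.4582 0.0682 0.2017] yaw_y 11.42 z [ 0.001  0.    -1.   ] F [-0.8 -1.2  0.1] w 0.547 g 0.0 j [ 0.38  0.3  -0.78  1.94  0.25  1.   -0.32]
```

View pics/d5.png

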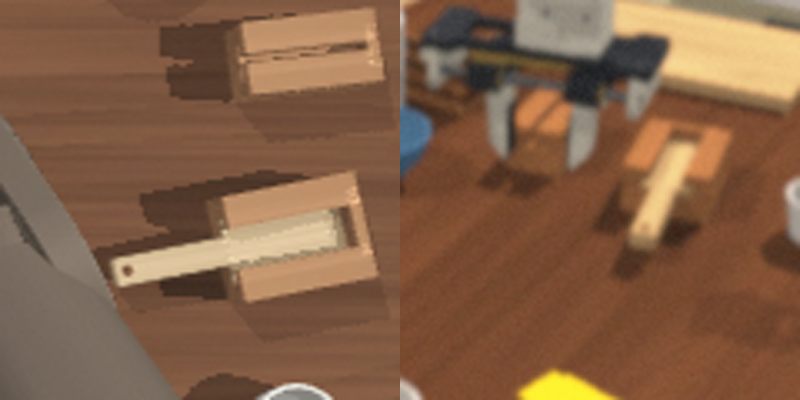

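The blade fills the wide slot with the shoulder at the holder's face (about (228,245) in the left crop). The handle sticks out and the gripper is clear.

```bash
python3 -c "from cell import job;print(job.sign_off())"
```

```text
the job is handed in; nothing more can be done
None
```

The wooden turner is out from under the riser and fully home in the wide holder, blade first with its handle sticking out; it was released and the job handed in at about 21 s, with no contact with anything else felt or seen.

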